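Unscrew a hydrogen cartridge from its charging station

ROBOT

A 6-joint arm with a two-finger parallel gripper is mounted at the origin on the work surface. World frame = base frame: x ahead of the robot, y to its left, z up, the work surface at z = 0. Lengths are in m, angles in degrees, forces in N, time in s.
With the tool pointing down it reaches from about 0.4 to 0.825 m from the base axis. Payload 7 kg.
Tool frame: the origin (TCP) lies midway between the tips of the shut fingers; the grasp point (between the pads) lies 19 mm behind it; z points along the fingers, y is the line along which they close (so a half turn about z gives the same grasp; the last joint's range is limited). The gripper opens to 88 mm and grips with 3 to 60 N. Pads are 19 mm wide; open, the fingers measure 130 mm over their backs; the gripper's body (78 mm by 193 mm) begins 47 mm behind the grasp point.
Start: joints at [89.674, 20.546, 0.682, 0, -70.136, -16.507], TCP at [0.195, 0.646, 0.227] pointing down, gripper open.
Joint ranges: [-176.03, 176.03], [-82.01, 121.73], [-58.28, 71.71], [-173.87, 95.51], [-174.79, -0.11], [-173.66, 173.66]. Speed limits (degrees/s): [136.94, 136.94, 172.46, 180, 180, 180].

INTERFACE

Orientations are given as [roll, pitch, yaw] about the fixed x, y, z axes, in that order (R = Rz(yaw) Ry(pitch) Rx(roll)).
In Python, from plant import r gives the robot as it stands.
- The arm moves only by the tool carry_out, never from a script. Its argument "deltas" is a list of rows, each a list of 3 entries, a list of its own where there are three numbers: the opening, from 0 (shut) to 1 (fully open), then the shift along the tool's x, y, z in mm, then the turn, a rotation vector about the tool's x, y, z in rad. In form: [[gripper, [tx, ty, tz], [rx, ry, rz]], ...]. A call has 1 to 12 rows; each row is the pose to reach, as a shift and turn from the pose commanded when the call began, along the tool's axes at that moment; what a row does not reach only later rows make up. A row lasts 1/10 s, in which the tool goes at most 50 mm and 8.59 degrees, less where a joint would pass 70% of its speed; a pose out of reach is approached as far as the arm can. A call with a gripper value outside its range is refused whole. The fingers move at their own pace and stop on an object; "squeeze" is the grip in N (left out, the last holds). Time passes only in rows, so rows that repeat a pose let the fingers close. It gives the time, the measured TCP pose, the force, the opening and the grip force at its end, in the units of the state.
- r.get_state(): the state, without advancing time (a new reading comes with each control period).
- r.capture(name): name is "side" or "top" or "wrist"; returns (picture, depth): 420x560x3 uint8, red, green, blue; 420x560 float32, m along the optical axis (not along the pixel's ray), 0 where there is no reading.
- r.get_calibration(name): a dict with "fov_y" (degrees; the focal length in pixels is half the picture's height over the tangent of half this angle, whatever the lens; pixels are square), "cx", "cy" (the principal point, pixels), "distortion" ([k1, k2, p1, p2, k3] as OpenCV has them; the pictures are not rectified), "view" (4x4, takes a point from world to camera coordinates). Camera axes: x right, y down, z forward; pixel columns grow to the right and rows downward; lengths in m; the calibration is good to about 2 mm. A picture is of the moment at which its call begins: read the wrist's pose just before it. get_calibration takes no time and is no camera call; for the wrist camera it gives the pose at the moment of the call.
- r.close_job(): hands the job in; it is judged then, once.
The state is a dict: "time_s": time; "joints": joint angles; "qd": joint speeds; "joint_torque": joint torques, N m; "tcp_pos": TCP position; "eef_rot": TCP orientation; "contact_force": force on the tool from outside, world axes, zero at the start; "moment": the same for the moment, N m; "gripper_width": finger opening in m; "gripper_force": force on a finger pad.
Only numpy, scipy, OpenCV 4.12 (cv2) and the standard library are available. Lean on these libraries where they do the work, as an engineer would, in place of code of your own. Each camera call takes 0.05 s, during which the arm holds its last target. There are 200 camera calls.

TASK

The hydrogen cartridge screwed into the charging station is full. First shut the station's yellow valve lever (a quarter turn clockwise, until it lies across the pipe), then unscrew the cartridge - hydrogen fittings have a left-hand thread, so it loosens clockwise seen from above; feel which way it gives and do not force it - and lift it out. Stand it upright in an empty cell of the grey divided crate, set down gently, not dropped, and leave everything else standing where it is.

Things in the scene. Friction and masses are not known exactly. Their poses are not given: they have to be found in the camera images.
- dock: Fixed charging station: white housing 170 mm deep (its x), 290 mm wide (its y, -140 to +150 mm), steel deck 60 mm above the bench; along its +x edge a grey hump 40 mm deep, 120 mm high. On the deck two upright steel ports 64 mm across, rims 94 mm above the bench, and a brass ball valve, joined by a pipe along y. Origin: under its middle, on the bench; z up.
- port_a (a point): Centre of the rim of one port (94 mm above the bench), at (-15, 100) mm in the station's x, y. One of the two ports holds the cartridge, the other is covered by the red dust plug.
- port_b (a point): Centre of the rim of the other port (94 mm above the bench), at (-15, 0) mm in the station's x, y.
- valve (a joint): Yellow shut-off lever, rad. 0 = open: it points along the pipe to the station's -y. 1.57 = closed: across the pipe, to the station's -x. It grows as the lever turns clockwise seen from above, has hard stops at 0 and 1.57, stays where it is left, starts between 0 and 0.2 and needs 2 to 3 N sideways at valve_tip.
- valve_tip (a point): Middle of the lever's yellow sleeve, 55 mm from the lever's upright axis, which stands at (-15, -85) mm in the station's x, y; 114 mm above the bench. The sleeve reaches from 26 to 78 mm from the axis, is 16 mm wide and 12 mm high. Free space below it: the brass valve body ends 100 mm and the pipe 90 mm above the bench.
- cartridge: The full hydrogen cartridge: upright aluminium cylinder, blue band and top button, 155 mm high, 44 mm across from 33 to 140 mm above its foot, threaded below; 0.35 to 0.57 kg. Origin: centre of its foot; z up along its axis. In the port its origin is 64 mm above the bench. Gripped with the fingertips 75 mm or more above the foot, the fingers clear the station.
- thread (a point): Point on the cartridge's axis 6 mm above its foot. Left-hand thread, 8 mm pitch. Anticlockwise from above: hard stop within 15 degrees. Clockwise: under 0.3 N m; a spring below makes it rise 8 mm per turn, with 2.5 mm axial play (90 degrees need no lifting); free 230 to 250 degrees from the start, more does no harm. Then 35 mm straight up clears the port.
- dust_plug: Red dust plug, a 60 mm disc with a 24 mm knob, lying loose on the unused port; its top is 118 mm above the bench. Leave it there. Origin: centre of the underside of its spigot, 82 mm above the bench.
- crate: Grey divided crate, 144 mm (its x) by 214 mm (its y), walls and dividers 85 mm high and 4 mm thick, floor 4 mm thick; 2 by 3 square cells of 66 mm, 70 mm apart. It does not move. Origin: under its middle, on the bench.
- cell_0 (a point): Centre of the floor of crate cell 0, 4 mm above the bench; crate x -35, y -70 mm. Taken at the start.
- cell_1 (a point): Centre of the floor of crate cell 1, 4 mm above the bench; crate x -35, y 0 mm. Taken at the start.
- cell_2 (a point): Centre of the floor of crate cell 2, 4 mm above the bench; crate x -35, y 70 mm. Always empty at the start.
- cell_3 (a point): Centre of the floor of crate cell 3, 4 mm above the bench; crate x 35, y -70 mm. Taken at the start.
- cell_4 (a point): Centre of the floor of crate cell 4, 4 mm above the bench; crate x 35, y 0 mm. Taken at the start.
- cell_5 (a point): Centre of the floor of crate cell 5, 4 mm above the bench; crate x 35, y 70 mm. Always empty at the start.
- stored_a: Another hydrogen cartridge of the same make and size, standing in a crate cell. Origin: centre of its foot. Leave it standing.
- stored_b: Another hydrogen cartridge of the same make and size, standing in a crate cell. Origin: centre of its foot. Leave it standing.
- stored_c: Another hydrogen cartridge of the same make and size, standing in a crate cell. Origin: centre of its foot. Leave it standing.
- leak_bottle: Clear squeeze bottle with orange nozzle, 50 mm across, 150 mm high, standing in a crate cell. Origin: centre of its underside. Leave it standing.
- wash_bottle: White bottle, 68 mm across, 190 mm high, standing on the bench. Leave it standing. Origin: centre of its underside.
- red_jar_a: Clear pot with red lid, 69 mm across, 74 mm high, standing on the bench. Leave it standing. Origin: centre of its underside.
- red_jar_b: A second clear pot with red lid, 69 mm across, 74 mm high, standing on the bench. Leave it standing. Origin: centre of its underside.
- media_bottle: Glass bottle with blue cap, 70 mm across, 150 mm high, standing on the bench. Leave it standing. Origin: centre of its underside.
- amber_bottle: Amber bottle with black cap, 60 mm across, 130 mm high, standing on the bench. Leave it standing. Origin: centre of its underside.
Things that resemble listed ones, but are neither listed nor needed, are in the scene too. Leave any green or purple look-alike of the cartridge alone.

How it is judged (in metres and radians):
On the way, in this order (a step that is already met when the one before it is completed fails the run):
1. the valve lever is closed (beyond 1.4 rad) while the cartridge is still screwed in (foot under 69 mm above the bench) (value of joint valve above 1.4 rad and height (world z) of cartridge below 0.069 m), for 0.2 s.
2. the cartridge is unscrewed and lifted clear of its port (foot above the port's rim), the valve closed (height (world z) of cartridge above 0.1 m and value of joint valve above 1.4 rad), for 0.1 s.
At the end, for the whole second after the job is handed in: The cartridge stands released and at rest on the floor of a crate cell (foot less than 12 mm above the bench, axis within 20 mm of the cell's centre, less than 0.12 rad from upright), and the valve lever is closed (more than 1.4 rad) ((horizontal distance between cartridge and cell_0 below 0.02 m or horizontal distance between cartridge and cell_1 below 0.02 m or horizontal distance between cartridge and cell_2 below 0.02 m or horizontal distance between cartridge and cell_3 below 0.02 m or horizontal distance between cartridge and cell_4 below 0.02 m or horizontal distance between cartridge and cell_5 below 0.02 m) and height (world z) of cartridge below 0.012 m and angle between cartridge's own z axis and vertical below 0.12 rad and linear speed of cartridge below 0.02 m/s and contact force between the fingers and cartridge below 0.1 N and value of joint valve above 1.4 rad); the robot touches nothing.
It fails at once if the cartridge is unscrewed while the valve is open (foot risen to more than 69 mm above the bench with the lever under 1.2 rad) (height (world z) of cartridge above 0.069 m and value of joint valve below 1.2 rad).
It fails at once if the cartridge is forced in its port (more than 120 N between cartridge and station) (contact force between cartridge and dock above 120 N).
It fails at once if the cartridge is dropped (faster than 0.6 m/s while no finger holds it) (contact force between the fingers and cartridge below 0.05 N and linear speed of cartridge above 0.6 m/s).
It fails at once if another cartridge or the bottle in the crate is knocked over or out (tilted more than 0.4 rad or lifted 30 mm) (angle between any of stored_a, stored_b, stored_c, leak_bottle's own z axis and vertical above 0.4 rad or height (world z) of any of stored_a, stored_b, stored_c, leak_bottle above 0.034 m).
It fails at once if a bottle or pot on the bench is knocked over (tilted more than 0.4 rad) or pushed more than 60 mm, or the dust plug is knocked off its port (moved more than 30 mm) (distance of dust_plug from where it was at the start of the episode above 0.03 m or angle between any of wash_bottle, red_jar_a, red_jar_b, media_bottle, amber_bottle's own z axis and vertical above 0.4 rad or distance of any of wash_bottle, red_jar_a, red_jar_b, media_bottle, amber_bottle from where it was at the start of the episode above 0.06 m).
It also fails if it takes over 67 s, if anything falls off the work surface, if the arm or the gripper's body presses on something with over 40 N, if the wrist force passes 120 N, or if a joint passes its speed limit or range.

## Working session

There is one attempt and no reset: what is moved stays moved. The work goes in short steps, Python scripts to look and compute and a tool call to move; the robot and the scene stay as the last step left them, time stands still between calls to the robot, and variables do not carry over. Pictures are saved under pics/ and viewed, at most 10 in all, crops included, and the job is handed in when it is done.

Besides the shell and the picture viewer there is one more tool, called in YAML: its name, and indented under it one key for each argument. carry_out: Moves the arm, as the interface text tells. Its arguments: {"type":"object","properties":{"deltas":{"type":"array"},"squeeze":{"type":"number"}},"required":["deltas"]}

```bash
ls; mkdir -p pics; cat > h.py <<'E'
import numpy as np, cv2
from plant import r
def cal(n):
    c=r.get_calibration(n); f=210/np.tan(np.radians(c["fov_y"])/2)
    return np.array([[f,0,c["cx"]],[0,f,c["cy"]],[0,0,1]]),np.array(c["distortion"],float),np.array(c["view"],float)
def ray(c,px):
    K,D,V=c; u=cv2.undistortPoints(np.array(px,float).reshape(-1,1,2),K,D).reshape(-1,2)
    d=np.c_[u,np.ones(len(u))]@V[:3,:3]; o=-V[:3,:3].T@V[:3,3]; return o,d
def onplane(c,px,z):
    o,d=ray(c,px); return o+d*((z-o[2])/d[:,2])[:,None]
def proj(c,P):
    K,D,V=c; return cv2.projectPoints(np.array(P,float).reshape(-1,1,3),cv2.Rodrigues(V[:3,:3])[0],V[:3,3],K,D)[0].reshape(-1,2)
def cloud(c,dep):
    h,w=dep.shape; px=np.stack(np.meshgrid(np.arange(w),np.arange(h)),-1).reshape(-1,2)
    o,d=ray(c,px); return (o+d*dep.reshape(-1,1)).reshape(h,w,3)
E
python3 - <<'E'
from h import *
print(r.get_state())
for n in("top","side"):
    c=cal(n); print(n,c[0][0,0],-c[2][:3,:3].T@c[2][:3,3]); p,d=r.capture(n)
    cv2.imwrite(f"pics/{n}0.png",p[:,:,::-1]); np.save(f"{n}0.npy",d)
E
```

```text
pics
{'time_s': 0.0, 'joints': array([ 8.96721997e+01,  2.05901067e+01,  6.34716401e-01, -2.04073427e-02,
       -7.01383853e+01, -1.65084878e+01]), 'qd': array([-0.03073145,  0.07437924, -0.04341008,  0.06002479,  0.05165992,
        0.00863224]), 'joint_torque': array([ 6.80249996e-04, -5.82713342e+01,  2.93061697e+01,  6.99723691e+00,
        7.02699821e-03, -1.52410912e-04]), 'tcp_pos': array([0.19537005, 0.64558629, 0.22564397]), 'eef_rot': array([ 1.79904638e+02, -8.25600895e-03, -1.68432303e+01]), 'contact_force': array([-0.36986645,  0.30486342,  0.92607097]), 'moment': array([-0.07917926, -0.00028709,  0.00335499]), 'gripper_force': 0.0, 'gripper_width': 0.08788606631845222}
top 503.3413490954231 [0.33444103 0.01090101 1.47043127]
side 402.198110614471 [-0.13365579 -0.66856794  0.85198354]
```

View pics/top0.png

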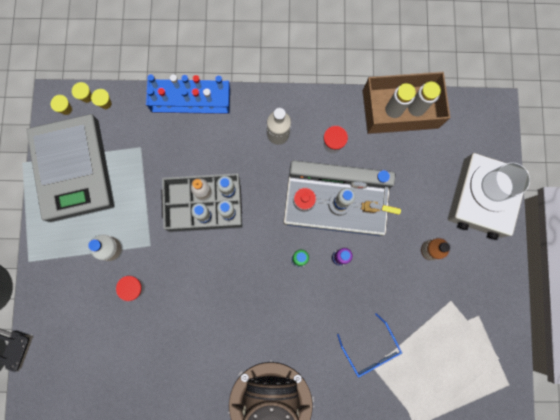

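View pics/side0.png

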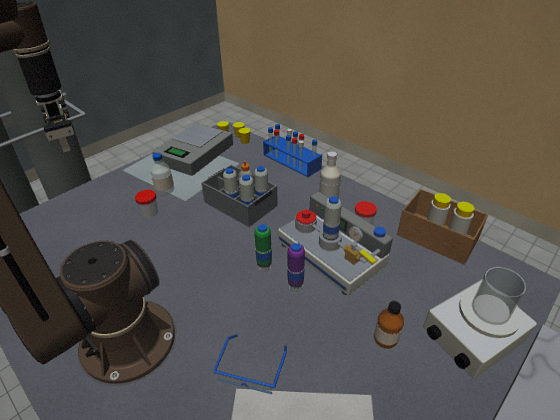

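Both views show the same layout. In the top view:

- The dock is centred near (337,197), with the hump on the far side (up = +x).
- The red plug is at (305,199), the docked cartridge at (345,197), and the yellow lever at (392,210), pointing right (-y).
- The crate is at (202,202), with its left cells empty at (177,190) and (178,215).

Candidates for the cartridge:

- Silver with blue button, in the port (345,197). This one is chosen.
- Green (301,258) and purple (344,256) look-alikes.
- Stored cartridges (227,185), (201,212) and (226,209).
- A blue-topped item on the hump (385,177).

```bash
cat > m.py <<'E'
from h import *
S={}
for n in("top","side"):
    c=cal(n); p=cv2.imread(f"pics/{n}0.png"); S[n]=(c,p,np.load(f"{n}0.npy"),cv2.cvtColor(p,cv2.COLOR_BGR2HSV))
def blobs(n,lo,hi,roi,amin=8):
    m=cv2.inRange(S[n][3],lo,hi); k=np.zeros_like(m); x0,y0,x1,y1=roi; k[y0:y1,x0:x1]=m[y0:y1,x0:x1]
    _,_,st,ce=cv2.connectedComponentsWithStats(k); return [(st[i,4],ce[i].round(1)) for i in range(1,len(st)) if st[i,4]>=amin]
c,p,d,_=S["top"]
for nm,lo,hi,roi,z in [("blue",(100,120,60),(125,255,255),(150,150,400,240),.219),("red",(0,150,80),(8,255,255),(285,180,325,215),.118),("yellow",(22,150,100),(35,255,255),(370,190,410,225),.12)]:
    for a,q in blobs("top",lo,hi,roi): print(nm,a,q,onplane(c,[q],z).round(4))
C=cloud(c,d)
roi=C[150:240,270:405].reshape(-1,3)
for nm,z0,z1 in [("hump",.113,.125),("deck",.05,.066)]:
    m=(abs(C[:,:,2]-(z0+z1)/2)<(z1-z0)/2); k=np.zeros(m.shape,np.uint8); k[150:240,270:405]=m[150:240,270:405]
    k=cv2.morphologyEx(k*255,cv2.MORPH_OPEN,np.ones((3,3)))
    P=C[k>0][:,:2]; rr=cv2.minAreaRect(P.astype(np.float32)); print(nm,len(P),rr, np.median(C[k>0][:,2]))
k=np.zeros(d.shape,np.uint8); k[165:240,155:250]=(abs(C[:,:,2]-.085)<.012)[165:240,155:250]
P=C[k>0]; print("crate",len(P),cv2.minAreaRect(P[:,:2].astype(np.float32)),np.median(P[:,2]))
E
python3 m.py
python3 - <<'E'
import cv2,numpy as np
a=cv2.imread('pics/top0.png')[150:270,270:410];b=cv2.imread('pics/top0.png')[150:270,140:280]
cv2.imwrite('pics/crop.png',np.vstack([cv2.resize(x,(800,300) if 0 else (350,300),interpolation=cv2.INTER_CUBIC) for x in(a,b)]))
cv2.imwrite('pics/crop.png',np.hstack([cv2.resize(x,(400,343),interpolation=cv2.INTER_CUBIC) for x in(a,b)]))
E
```

```text
blue 105 [383.2 175.9] [[ 0.6109 -0.2744  0.219 ]]
blue 55 [224.4 182.3] [[0.5867 0.1288 0.219 ]]
blue 64 [347.2 194.8] [[ 0.5604 -0.1824  0.219 ]]
blue 56 [224.4 206.6] [[0.5245 0.1268 0.219 ]]
blue 57 [198.5 209.8] [[0.5151 0.1917 0.219 ]]
red 307 [304.5 198.1] [[ 0.5673 -0.0814  0.118 ]]
hump 1307 ((0.6033811569213867, -0.19152988493442535), (0.31279122829437256, 0.1151602491736412), 83.0874252319336) 0.11971912638123028
deck 2619 ((0.5558433532714844, -0.17647802829742432), (0.290744423866272, 0.13255345821380615), 84.39044189453125) 0.06143696777599961
crate 861 ((0.5595875978469849, 0.20673353970050812), (0.14599008858203888, 0.2255648970603943), 4.362719535827637) 0.08357055742789465
```

View pics/crop.png

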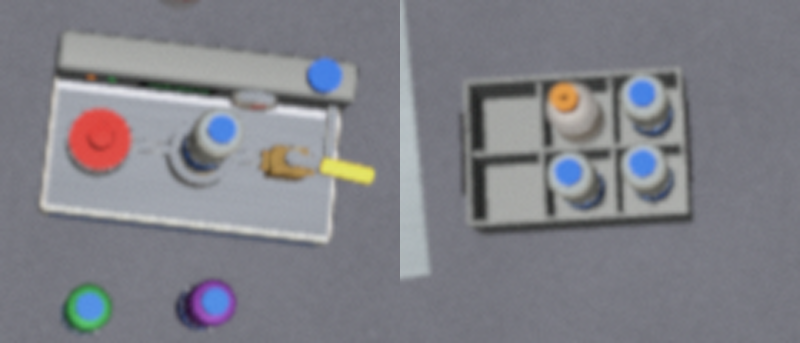

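The crop confirms the choice: silver body and blue button in port_b. The lever is nearly open, about 7° past the pipe line. The crate's left column is empty. Next I'll refine the lever and check the object on the hump.

```bash
cat >> h.py <<'E'
from scipy.spatial.transform import Rotation as Ro
YAW=np.radians(-5.5); PB=np.array([.5604,-.1822])
def dock(x,y):  # station xy -> world
    c,s=np.cos(YAW),np.sin(YAW); return PB+np.array([[c,-s],[s,c]])@np.array([x+.015,y])
def delta(p,yaw):
    s=r.get_state(); R=Ro.from_euler("xyz",s["eef_rot"],degrees=True); T=Ro.from_euler("xyz",[180,0,yaw],degrees=True)
    return (R.inv().apply(np.array(p)-s["tcp_pos"])*1000).round(1).tolist(),(R.inv()*T).as_rotvec().round(3).tolist()
E
cat > a.py <<'E'
from m import *
print("yel",blobs("top",(18,90,80),(40,255,255),(370,190,410,225)))
m=cv2.inRange(S["top"][3],(18,90,80),(40,255,255)); m[:195]=0;m[225:]=0;m[:,:375]=0;m[:,410:]=0
ys,xs=np.nonzero(m); P=onplane(c,np.c_[xs,ys],.12)[:,:2]; print(cv2.minAreaRect(P.astype(np.float32)),P.mean(0)); ax=dock(-.015,-.085); v=P.mean(0)-ax
print("axis",ax,"lever rel",v,np.hypot(*v)); a=np.degrees(np.arctan2(v[1],v[0])); print("valve deg",-90-5.5-a)
print("hump blue z",C[173:179,380:387,2].round(3).mean(), "mx over dock area",np.nanmax(C[160:235,355:400,2]))
for n in ["start"]: print(delta([*dock(.021,-.140),.25],0))
E
python3 a.py | tail -6; python3 -c "
from h import *
for x,y in((.025,-.145),(-.03,-.14),(-.067,-.119)): print(dock(x,y))"
```

```text
yel [(np.int32(111), array([391.2, 209.3])), (np.int32(25), array([373.2, 209.8]))]
((0.5415032505989075, -0.30768701434135437), (0.06847062706947327, 0.019063957035541534), 84.98552703857422) [ 0.54044145 -0.31471494]
axis [ 0.55225311 -0.26680868] lever rel [-0.01181166 -0.04790626] 0.04934090878898196
valve deg 8.350466354903546
hump blue z 0.16514285714285715 mx over dock area 1.4704312704973
([652.0, 816.8, -23.0], [0.002, 0.0, -0.294])
[ 0.58631821 -0.33036628]
[ 0.53205065 -0.32011778]
[ 0.49723375 -0.29566817]
```

carry_out:
  deltas:
    - [0.3, [300, 375, -40], [0, 0, 0.9]]
    - [0.0, [300, 375, -40], [0, 0, 0.9]]
    - [0, [300, 375, -40], [0, 0, 0.9]]
    - [0, [300, 375, -40], [0, 0, 0.9]]
    - [0, [300, 375, -40], [0, 0, 0.9]]
    - [0, [300, 375, -40], [0, 0, 0.9]]
    - [0, [300, 375, -40], [0, 0, 0.9]]
    - [0, [300, 375, -40], [0, 0, 0.9]]
    - [0, [300, 375, -40], [0, 0, 0.9]]
    - [0, [300, 375, -40], [0, 0, 0.9]]
    - [0, [300, 375, -40], [0, 0, 0.9]]
    - [0, [300, 375, -40], [0, 0, 0.9]]

```text
time_s: 1.3
tcp_pos: [0.3742, 0.1996, 0.2666]
eef_rot: [-180.0, 0.0, -68.5]
contact_force: [0.7, 0.6, -0.9]
gripper_width: 0.0013
gripper_force: 0.0
```

```bash
python3 -c "
from h import *
print(r.get_state()['joints'].round(1),delta([*dock(.022,-.147),.25],-140.5))"
```

```text
[ 55.   -5.7 -24.9  -0.  -70.7 -33.5] ([571.3, 0.2, 16.4], [0.0, 0.0, 1.256])
```

carry_out:
  deltas:
    - [0, [571, 0, 5], [0, 0, 1.256]]
    - [0, [571, 0, 5], [0, 0, 1.256]]
    - [0, [571, 0, 5], [0, 0, 1.256]]
    - [0, [571, 0, 5], [0, 0, 1.256]]
    - [0, [571, 0, 5], [0, 0, 1.256]]
    - [0, [571, 0, 5], [0, 0, 1.256]]
    - [0, [571, 0, 5], [0, 0, 1.256]]
    - [0, [571, 0, 5], [0, 0, 1.256]]
    - [0, [571, 0, 5], [0, 0, 1.256]]
    - [0, [571, 0, 5], [0, 0, 1.256]]
    - [0, [571, 0, 5], [0, 0, 1.256]]
    - [0, [571, 0, 5], [0, 0, 1.256]]

```text
time_s: 2.5
tcp_pos: [0.5858, -0.333, 0.2592]
eef_rot: [179.9, -0.1, -140.4]
contact_force: [0.9, 0.7, -0.8]
gripper_width: 0.0004
gripper_force: 0.0
```

```bash
python3 -c "
from h import *
print(r.get_state()['joints'].round(1),delta([*dock(.022,-.147),.25],-140.5))
c=cal('wrist');p,d=r.capture('wrist');cv2.imwrite('pics/w1.png',p[:,:,::-1]);np.save('w1.npy',d)
print(proj(c,[[*dock(-.015,0),.219],[*dock(-.015,-.085),.12],[*dock(-.015,-.140),.12]]).round(0))"
```

```text
[-13.1  19.6   3.5   0.  -74.1 -37.4] ([1.4, 2.4, 9.2], [0.002, -0.002, 0.001])
[[469. 339.]
 [354. 213.]
 [312. 169.]]
```

View pics/w1.png

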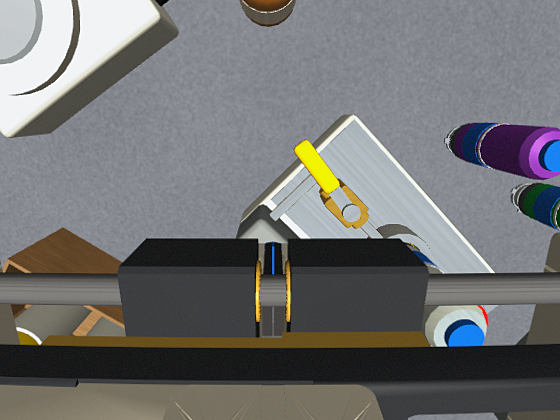

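The wrist view shows the lever at (318,167), its pivot at (350,212) and the cartridge button at (463,335). All are within about 5 px of the predictions. I'll lower the shut fingers on the far side of the lever.

carry_out:
  deltas:
    - [0, [1, 2, 45], [0, 0, 0]]
    - [0, [1, 2, 90], [0, 0, 0]]
    - [0, [1, 2, 120], [0, 0, 0]]
    - [0, [1, 2, 140], [0, 0, 0]]
    - [0, [1, 2, 152], [0, 0, 0]]
    - [0, [1, 2, 152], [0, 0, 0]]
    - [0, [1, 2, 152], [0, 0, 0]]

```text
time_s: 3.25
tcp_pos: [0.5831, -0.3294, 0.1102]
eef_rot: [-180.0, 0.0, -140.3]
contact_force: [-0.2, -0.6, 0.1]
gripper_width: 0.0003
gripper_force: 0.0
```

```bash
python3 -c "
from h import *
for v in (15,35,55,75,84,90):
  a=np.radians(v); p=np.array([-np.sin(a),-np.cos(a)])*.058; n=np.array([np.cos(a),-np.sin(a)])
  # support of finger rect toward -n
  l=np.array([1,-1])/2**.5; s=np.array([1,1])/2**.5
  k=.008+.021*abs(n@l)+.0095*abs(n@s); q=p+n*k
  print(v,dock(-.015+q[0],-.085+q[1]).round(3),delta([*dock(-.015+q[0],-.085+q[1]),.107],-140.5))"
```

```text
15 [ 0.561 -0.332] ([18.7, 12.2, 3.2], [-0.001, 0.0, 0.004])
35 [ 0.538 -0.331] ([35.8, 28.1, 3.2], [-0.001, 0.0, 0.004])
55 [ 0.517 -0.322] ([46.2, 48.3, 3.2], [-0.001, 0.0, 0.004])
75 [ 0.5   -0.307] ([49.5, 70.3, 3.2], [-0.001, 0.0, 0.004])
84 [ 0.495 -0.298] ([47.9, 81.0, 3.2], [-0.001, 0.0, 0.004])
90 [ 0.492 -0.291] ([45.6, 88.2, 3.2], [-0.001, 0.0, 0.004])
```

carry_out:
  deltas:
    - [0, [10, 6, 3], [0, 0, 0]]
    - [0, [18, 12, 3], [0, 0, 0]]
    - [0, [27, 20, 3], [0, 0, 0]]
    - [0, [36, 28, 3], [0, 0, 0]]
    - [0, [41, 38, 3], [0, 0, 0]]
    - [0, [46, 48, 3], [0, 0, 0]]
    - [0, [48, 59, 3], [0, 0, 0]]
    - [0, [49, 70, 3], [0, 0, 0]]
    - [0, [49, 76, 3], [0, 0, 0]]
    - [0, [48, 81, 3], [0, 0, 0]]
    - [0, [48, 81, 3], [0, 0, 0]]
    - [0, [48, 81, 3], [0, 0, 0]]

```text
time_s: 4.45
tcp_pos: [0.493, -0.2976, 0.1062]
eef_rot: [179.9, -0.0, -140.3]
contact_force: [-0.7, -0.2, -0.5]
gripper_width: 0.0006
gripper_force: 0.0
```

```bash
python3 -c "
from h import *
p,d=r.capture('top');cv2.imwrite('pics/t2.png',cv2.resize(p[150:250,310:450,::-1],(560,400),interpolation=cv2.INTER_CUBIC))
c=cal('wrist');p,d=r.capture('wrist');cv2.imwrite('pics/w2.png',p[:,:,::-1])
print(r.get_state()['contact_force'], proj(c,[[*dock(-.015,-.085),.12],[*dock(-.070,-.085),.12]]).round(0))
m=cv2.inRange(cv2.cvtColor(p,cv2.COLOR_RGB2HSV),(24,150,100),(35,255,255));ys,xs=np.nonzero(m);print(len(xs))
if len(xs): print(cv2.minAreaRect(onplane(c,np.c_[xs,ys],.12)[:,:2].astype(np.float32)),xs.mean(),ys.mean())"
```

```text
[-1.04166815  0.04936084 -0.58083094] [[247. 389.]
 [327. 323.]]
193
((0.5074101090431213, -0.286762535572052), (0.03208240121603012, 0.015835963189601898), 38.8256721496582) 272.4507772020725 307.62176165803106
```

View pics/w2.png

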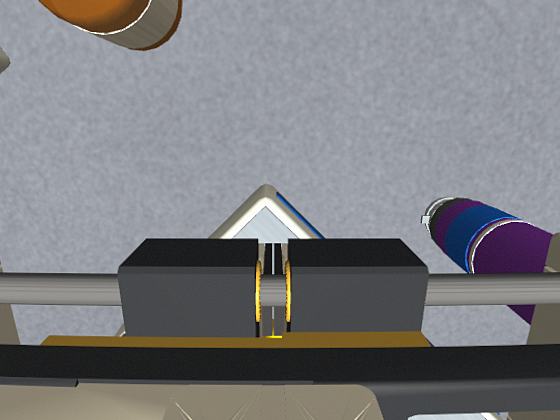

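The wrist view hides the lever behind the fingers; only a sliver of yellow shows at (272,338). I'll push a little further to feel the stop.

carry_out:
  deltas:
    - [0, [-1, 3, 0], [0, 0, 0]]
    - [0, [-2, 5, 0], [0, 0, 0]]
    - [0, [-3, 8, 0], [0, 0, 0]]
    - [0, [-3, 8, 0], [0, 0, 0]]

```text
time_s: 4.95
tcp_pos: [0.4907, -0.2897, 0.1067]
eef_rot: [-180.0, 0.0, -140.4]
contact_force: [0.6, -0.2, -0.3]
gripper_width: 0.0
gripper_force: 0.6
```

```bash
python3 -c "
from h import *
p,d=r.capture('top');q=cv2.resize(p[150:250,310:450,::-1],(560,400),interpolation=cv2.INTER_CUBIC)
p,d=r.capture('side');q2=cv2.resize(p[180:300,300:440,::-1],(467,400),interpolation=cv2.INTER_CUBIC)
cv2.imwrite('pics/t3.png',cv2.resize(np.hstack([q,q2]),(800,312)));s=r.get_state();print(s['contact_force'],s['moment'])"
```

```text
[ 0.60649978 -0.35474901 -0.32619437] [-0.17280742 -0.26239157 -0.04567445]
```

View pics/t3.png

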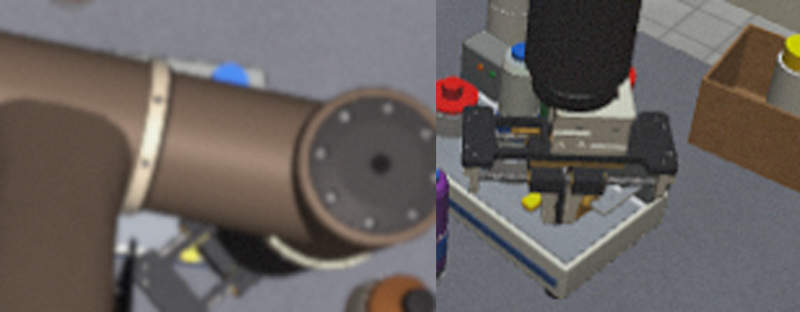

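Side view: the yellow tip sits just beyond the fingers at (530,203), so the lever has swung across. The top view shows its end at about (371,231). I'll measure the angle.

```bash
cat > lev.py <<'E'
from h import *
for n,x0,y0,x1,y1 in (("top",350,200,410,250),("side",320,225,400,275)):
    p,d=r.capture(n);c=cal(n)
    m=cv2.inRange(cv2.cvtColor(p,cv2.COLOR_RGB2HSV),(24,140,80),(35,255,255));k=m*0;k[y0:y1,x0:x1]=m[y0:y1,x0:x1]
    ys,xs=np.nonzero(k);P=onplane(c,np.c_[xs,ys],.119)[:,:2]
    for q in [P.mean(0)]:
        v=q-dock(-.015,-.085);print(n,len(xs),xs.mean(),ys.mean(),v,np.hypot(*v),"deg",-95.5-np.degrees(np.arctan2(v[1],v[0]))%360-0)
E
python3 lev.py
```

```text
Traceback (most recent call last):
  File "lev.py", line 5, in <module>
    ys,xs=np.nonzero(k);P=onplane(c,np.c_[xs,ys],.119)[:,:2]
                          ~~~~~~~^^^^^^^^^^^^^^^^^^^^^
  File "h.py", line 10, in onplane
    o,d=ray(c,px); return o+d*((z-o[2])/d[:,2])[:,None]
        ~~~^^^^^^
  File "h.py", line 7, in ray
    K,D,V=c; u=cv2.undistortPoints(np.array(px,float).reshape(-1,1,2),K,D).reshape(-1,2)
               ~~~~~~~~~~~~~~~~~~~^^^^^^^^^^^^^^^^^^^^^^^^^^^^^^^^^^^^^^^^
cv2.error: OpenCV(4.12.0) /io/opencv/modules/calib3d/src/undistort.dispatch.cpp:347: error: (-215:Assertion failed) CV_IS_MAT(_src) && CV_IS_MAT(_dst) && (_src->rows == 1 || _src->cols == 1) && (_dst->rows == 1 || _dst->cols == 1) && _src->cols + _src->rows - 1 == _dst->rows + _dst->cols - 1 && (CV_MAT_TYPE(_src->type) == CV_32FC2 || CV_MAT_TYPE(_src->type) == CV_64FC2) && (CV_MAT_TYPE(_dst->type) == CV_32FC2 || CV_MAT_TYPE(_dst->type) == CV_64FC2) in function 'cvUndistortPointsInternal'
```

carry_out:
  deltas:
    - [0, [-1, 2, 0], [0, 0, 0]]
    - [0, [-2, 4, 0], [0, 0, 0]]
    - [0, [-2, 4, 0], [0, 0, 0]]

```text
time_s: 5.4
tcp_pos: [0.4906, -0.2877, 0.107]
eef_rot: [-179.8, -0.0, -140.3]
contact_force: [3.3, -14.3, -6.5]
gripper_width: 0.0005
gripper_force: 7.2
```

carry_out:
  deltas:
    - [0, [3, -12, 0], [0, 0, 0]]
    - [0, [5, -25, -20], [0, 0, 0]]
    - [0, [5, -25, -60], [0, 0, 0]]
    - [0, [5, -25, -105], [0, 0, 0]]
    - [0, [5, -25, -150], [0, 0, 0]]
    - [0.5, [5, -25, -160], [0, 0, 0]]
    - [0.8, [5, -25, -160], [0, 0, 0]]

```text
time_s: 6.1
tcp_pos: [0.5027, -0.3082, 0.2688]
eef_rot: [-179.8, 0.1, -140.4]
contact_force: [-0.5, 0.1, -0.0]
gripper_width: 0.0108
gripper_force: 0.0
```

```bash
cat > w.py <<'E'
from h import *
import sys
c=cal('wrist');p,d=r.capture('wrist');cv2.imwrite('pics/'+sys.argv[1]+'.png',p[:,:,::-1]);H=cv2.cvtColor(p,cv2.COLOR_RGB2HSV)
for nm,lo,hi,z in (("yel",(24,140,80),(35,255,255),.12),("blue",(100,120,60),(125,255,255),.219),("red",(0,150,80),(8,255,255),.118)):
    m=cv2.inRange(H,lo,hi);_,_,st,ce=cv2.connectedComponentsWithStats(m)
    for i in range(1,len(st)):
        if st[i,4]>60: print(nm,st[i],ce[i].round(0),onplane(c,[ce[i]],z).round(4))
print("axis",dock(-.015,-.085),"cart",PB)
E
python3 w.py w4; python3 lev.py
```

```text
yel [288 198  48  45 859] [311. 220.] [[ 0.5011 -0.2645  0.12  ]]
yel [310 277   4  41  80] [312. 298.] [[ 0.5623 -0.2103  0.12  ]]
blue [525   0  35  36 235] [543.  18.] [[ 0.3128 -0.2713  0.219 ]]
blue [389 166  35  39 411] [400. 180.] [[ 0.4304 -0.2687  0.219 ]]
blue [439 197  32  30 748] [455. 211.] [[ 0.4219 -0.2276  0.219 ]]
blue [336 208  30  31  64] [349. 223.] [[ 0.47   -0.2737  0.219 ]]
blue [462 225  43  40 581] [476. 239.] [[ 0.4258 -0.2029  0.219 ]]
axis [ 0.55225311 -0.26680868] cart [ 0.5604 -0.1822]
top 29 368.9310344827586 221.51724137931035 [-0.04623591  0.01028143] 0.04736525377381936 deg -262.96318689976283
side 86 340.51162790697674 253.56976744186048 [-0.05268799  0.00064289] 0.052691912199032125 deg -274.8009162669113
```

View pics/w4.png

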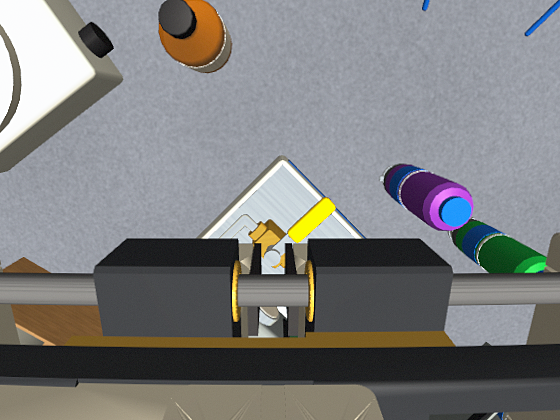

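The stop was felt at about 14 N, and the view shows the lever across the pipe (sleeve at (311,220)). It measures about 87–90°, so the valve is closed. Next I'll turn the tool to the start yaw for unscrewing and look at the cartridge.

```bash
python3 -c "
from h import *
print(r.get_state()['joints'].round(1),delta([.487,-.233,.3],-55),delta([.487,-.233,.3],35))"
```

```text
[-12.5  11.2  -7.1  -0.  -71.8 -37.8] ([-36.7, 66.5, -34.9], [0.003, 0.001, -1.49]) ([-36.7, 66.5, -34.9], [0.002, 0.004, -3.061])
```

carry_out:
  deltas:
    - [1, [-20, 40, -34], [0, 0, -0.15]]
    - [1, [-37, 66, -34], [0, 0, -1.49]]
    - [1, [-37, 66, -34], [0, 0, -1.49]]
    - [1, [-37, 66, -34], [0, 0, -1.49]]
    - [1, [-37, 66, -34], [0, 0, -1.49]]
    - [1, [-37, 66, -34], [0, 0, -1.49]]
    - [1, [-37, 66, -34], [0, 0, -1.49]]
    - [1, [-37, 66, -34], [0, 0, -1.49]]
    - [1, [-37, 66, -34], [0, 0, -1.49]]
    - [1, [-37, 66, -34], [0, 0, -1.49]]
    - [1, [-37, 66, -34], [0, 0, -1.49]]

```text
time_s: 7.35
tcp_pos: [0.4877, -0.2333, 0.2988]
eef_rot: [179.9, 0.1, -54.9]
contact_force: [1.0, -0.2, 0.4]
gripper_width: 0.0874
gripper_force: 0.0
```

carry_out:
  deltas:
    - [1, [0, 0, 0], [0, 0, -1.57]]
    - [1, [0, 0, 0], [0, 0, -1.57]]
    - [1, [0, 0, 0], [0, 0, -1.57]]
    - [1, [0, 0, 0], [0, 0, -1.57]]
    - [1, [0, 0, 0], [0, 0, -1.57]]
    - [1, [0, 0, 0], [0, 0, -1.57]]
    - [1, [0, 0, 0], [0, 0, -1.57]]
    - [1, [0, 0, 0], [0, 0, -1.57]]
    - [1, [0, 0, 0], [0, 0, -1.57]]
    - [1, [0, 0, 0], [0, 0, -1.57]]
    - [1, [0, 0, 0], [0, 0, -1.57]]
    - [1, [0, 0, 0], [0, 0, -1.57]]

```text
time_s: 8.55
tcp_pos: [0.4879, -0.2334, 0.2995]
eef_rot: [-179.9, 0.1, 34.8]
contact_force: [1.3, 0.7, 0.2]
gripper_width: 0.0874
gripper_force: 0.0
```

```bash
python3 w.py w5; python3 -c "
from h import *
print(r.get_state()['joints'].round(1),r.get_state()['tcp_pos'],r.get_state()['eef_rot'])
c=cal('wrist');p,d=r.capture('wrist');C=cloud(c,d);o=proj(c,[[*PB,.219]])[0];print(o)
# body/button top points
m=(abs(C[:,:,2]-.219)<.008)&(np.hypot(C[:,:,0]-PB[0],C[:,:,1]-PB[1])<.04);print(m.sum(),C[m].mean(0))
k=cv2.moments(m.astype(np.uint8));print(k['m10']/k['m00'],k['m01']/k['m00'])"
```

```text
yel [284 169  42  44 756] [305. 190.] [[ 0.5031 -0.2621  0.12  ]]
blue [ 256   64   38   40 1185] [274.  84.] [[ 0.5623 -0.1837  0.219 ]]
blue [ 398   82   40   37 1127] [418. 100.] [[ 0.6086 -0.2675  0.219 ]]
blue [109 134  31  39 356] [130. 150.] [[ 0.4709 -0.1266  0.219 ]]
blue [ 58 153  30  28 634] [ 73. 166.] [[ 0.4377 -0.0983  0.219 ]]
blue [191 184  34  29 219] [213. 193.] [[ 0.4778 -0.1897  0.219 ]]
blue [172 217  28  27 566] [186. 230.] [[ 0.4425 -0.1883  0.219 ]]
blue [217 318   6  30 110] [219. 333.] [[ 0.3831 -0.255   0.219 ]]
red [ 163    0   62   56 2896] [194.  25.] [[ 0.5686 -0.0915  0.118 ]]
axis [ 0.55225311 -0.26680868] cart [ 0.5604 -0.1822]
[ -4.8   5.6  -9.4  -0.  -75.1 129.5] [ 0.48795042 -0.23351691  0.29967883] [-1.79936032e+02  6.34701225e-02  3.46763211e+01]
[270.4160452   84.84984427]
2228 [ 0.56219798 -0.18365502  0.21596029]
273.81238779174146 84.04219030520646
```

View pics/w5.png

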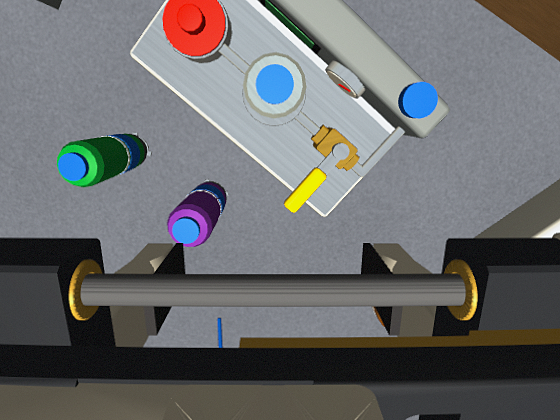

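The wrist view shows the cartridge button at (274,84), giving (0.562, -0.1835), consistent with the top view. The lever lies across the pipe at (305,190). Now I'll go over it and down.

carry_out:
  deltas:
    - [1, [45, 0.5, 0], [0, 0, 0]]
    - [1, [89.5, 1, 0], [0, 0, 0]]
    - [1, [89.5, 1, 20], [0, 0, 0]]
    - [1, [89.5, 1, 60], [0, 0, 0]]
    - [1, [89.5, 1, 95], [0, 0, 0]]
    - [1, [89.5, 1, 120], [0, 0, 0]]
    - [1, [89.5, 1, 132], [0, 0, 0]]
    - [1, [89.5, 1, 137], [0, 0, 0]]
    - [1, [89.5, 1, 137], [0, 0, 0]]
    - [1, [89.5, 1, 137], [0, 0, 0]]

```text
time_s: 9.65
tcp_pos: [0.563, -0.1833, 0.1649]
eef_rot: [179.9, -0.1, 34.9]
contact_force: [0.3, 0.4, -0.5]
gripper_width: 0.0877
gripper_force: 0.0
```

carry_out:
  deltas:
    - [0.6, [0, 0, 0], [0, 0, 0]]
    - [0.5, [0, 0, 0], [0, 0, 0]]
    - [0.45, [0, 0, 0], [0, 0, 0]]
    - [0.4, [0, 0, 0], [0, 0, 0]]
    - [0.4, [0, 0, 0], [0, 0, 0]]
  squeeze: 6

```text
time_s: 10.15
tcp_pos: [0.5622, -0.1831, 0.1637]
eef_rot: [180.0, -0.0, 35.0]
contact_force: [-1.1, -0.0, -0.5]
gripper_width: 0.0534
gripper_force: 0.0
```

carry_out:
  deltas:
    - [0.3, [0, 0, 0], [0, 0, 0]]
    - [0.3, [0, 0, 0], [0, 0, 0]]
    - [0.3, [0, 0, 0], [0, 0, 0]]
    - [0.3, [0, 0, 0], [0, 0, 0]]
    - [0.3, [0, 0, 0], [0, 0, 0]]

```text
time_s: 10.65
tcp_pos: [0.5621, -0.1831, 0.1636]
eef_rot: [-180.0, 0.0, 35.0]
contact_force: [-0.6, -0.0, 0.4]
gripper_width: 0.0435
gripper_force: 6.0
```

```bash
python3 -c "
from h import *
s=r.get_state();print(s)"
```

```text
{'time_s': 10.65, 'joints': array([ 8.87465085e-01,  1.55010551e+01, -1.52334202e+01,  1.58976429e-03,
       -5.92699308e+01,  1.24077032e+02]), 'qd': array([-0.02458267,  0.00872517,  0.02640792,  0.02021333, -0.04086463,
        0.03195733]), 'joint_torque': array([-5.53587265e-02, -4.86365747e+01,  2.67686570e+01,  6.26646057e+00,
        1.03890093e-01,  8.05396994e-04]), 'tcp_pos': array([ 0.56214372, -0.18312418,  0.16355318]), 'eef_rot': array([-1.79998663e+02,  4.41517758e-03,  3.49653092e+01]), 'contact_force': array([-0.64371402, -0.02604586,  0.4189112 ]), 'moment': array([0.01565641, 0.04537613, 0.00089213]), 'gripper_force': 6.0000260174274445, 'gripper_width': 0.04353215902953678}
```

carry_out:
  deltas:
    - [0.2, [0, 0, 0], [0, 0, 0]]
    - [0.2, [0, 0, 0], [0, 0, 0]]
    - [0.2, [0, 0, 0], [0, 0, 0]]
    - [0.2, [0, 0, 0], [0, 0, 0.08]]
    - [0.2, [0, 0, -0.2], [0, 0, 0.18]]
    - [0.2, [0, 0, -0.4], [0, 0, 0.28]]
    - [0.2, [0, 0, -0.5], [0, 0, 0.4]]
  squeeze: 35

```text
time_s: 11.35
tcp_pos: [0.5623, -0.1832, 0.1641]
eef_rot: [180.0, -0.0, 11.8]
contact_force: [0.5, -1.2, -0.0]
gripper_width: 0.0437
gripper_force: 35.0
```

```bash
python3 -c "
from h import *
s=r.get_state();print(s['moment'],s['contact_force'],s['joints'][5],s['tcp_pos'],s['gripper_width'])"
```

```text
[-0.21594976 -0.16042065  0.0639692 ] [ 0.52606926 -1.20265313 -0.0405229 ] 100.91770408813355 [ 0.56229216 -0.18317701  0.16409257] 0.04368043573488178
```

carry_out:
  deltas:
    - [0.2, [0, 0, -0.2], [0, 0, 0.14]]
    - [0.2, [0, 0, -0.4], [0, 0, 0.28]]
    - [0.2, [0, 0, -0.5], [0, 0, 0.42]]
    - [0.2, [0, 0, -0.7], [0, 0, 0.56]]
    - [0.2, [0, 0, -0.9], [0, 0, 0.7]]
    - [0.2, [0, 0, -1.1], [0, 0, 0.84]]
    - [0.2, [0, 0, -1.2], [0, 0, 0.98]]
    - [0.2, [0, 0, -1.4], [0, 0, 1.12]]
    - [0.2, [0, 0, -1.6], [0, 0, 1.26]]
    - [0.2, [0, 0, -1.8], [0, 0, 1.4]]
    - [0.2, [0, 0, -2.0], [0, 0, 1.54]]
    - [0.2, [0, 0, -2.1], [0, 0, 1.68]]

```text
time_s: 12.55
tcp_pos: [0.5622, -0.1835, 0.1662]
eef_rot: [180.0, -0.0, -84.5]
contact_force: [-0.3, -1.2, 0.9]
gripper_width: 0.0431
gripper_force: 35.0
```

carry_out:
  deltas:
    - [0.2, [0, 0, -0.2], [0, 0, 0.14]]
    - [0.2, [0, 0, -0.4], [0, 0, 0.28]]
    - [0.2, [0, 0, -0.5], [0, 0, 0.42]]
    - [0.2, [0, 0, -0.7], [0, 0, 0.56]]
    - [0.2, [0, 0, -0.9], [0, 0, 0.7]]
    - [0.2, [0, 0, -1.1], [0, 0, 0.84]]
    - [0.2, [0, 0, -1.2], [0, 0, 0.98]]
    - [0.2, [0, 0, -1.4], [0, 0, 1.12]]
    - [0.2, [0, 0, -1.6], [0, 0, 1.26]]
    - [0.2, [0, 0, -1.8], [0, 0, 1.4]]
    - [0.2, [0, 0, -2.0], [0, 0, 1.54]]
    - [0.2, [0, 0, -2.1], [0, 0, 1.68]]

```text
time_s: 13.75
tcp_pos: [0.5618, -0.1835, 0.1683]
eef_rot: [-180.0, -0.0, 179.2]
contact_force: [-0.7, -0.5, 2.0]
gripper_width: 0.0438
gripper_force: 35.0
```

carry_out:
  deltas:
    - [0.2, [0, 0, -0.2], [0, 0, 0.14]]
    - [0.2, [0, 0, -0.4], [0, 0, 0.28]]
    - [0.2, [0, 0, -0.5], [0, 0, 0.42]]
    - [0.2, [0, 0, -0.7], [0, 0, 0.56]]
    - [0.2, [0, 0, -0.9], [0, 0, 0.7]]
    - [0.2, [0, 0, -1.1], [0, 0, 0.84]]
    - [0.2, [0, 0, -1.1], [0, 0, 0.84]]

```text
time_s: 14.45
tcp_pos: [0.5621, -0.1832, 0.1698]
eef_rot: [-180.0, 0.0, 131.3]
contact_force: [-2.4, -0.0, 3.6]
gripper_width: 0.0439
gripper_force: 35.0
```

```bash
python3 -c "
from h import *
s=r.get_state();print(s['moment'],s['contact_force'],s['joints'],s['tcp_pos'],s['gripper_width'])"
```

```text
[ 0.01012526  0.5561029  -0.08012542] [-2.43785969e+00 -1.04494207e-04  3.59406647e+00] [ 8.85880418e-01  1.51812675e+01 -1.47934408e+01  1.74037060e-02
 -6.00263733e+01 -1.39608724e+02] [ 0.56205694 -0.18323145  0.16979219] 0.04386448018901158
```

carry_out:
  deltas:
    - [0.2, [0, 0, -1.5], [0, 0, 0.05]]
    - [0.2, [0, 0, -3], [0, 0, 0.1]]
    - [0.2, [0, 0, -5], [0, 0, 0.1]]
    - [0.2, [0, 0, -7], [0, 0, 0.1]]
    - [0.2, [0, 0, -7], [0, 0, 0.1]]

```text
time_s: 14.95
tcp_pos: [0.5619, -0.183, 0.176]
eef_rot: [-180.0, -0.0, 125.8]
contact_force: [-0.2, 0.2, -4.5]
gripper_width: 0.0437
gripper_force: 35.0
```

carry_out:
  deltas:
    - [0.2, [0, 0, -12], [0, 0, 0]]
    - [0.2, [0, 0, -25], [0, 0, 0]]
    - [0.2, [0, 0, -40], [0, 0, 0]]
    - [0.2, [0, 0, -60], [0, 0, 0]]
    - [0.2, [0, 0, -80], [0, 0, 0]]
    - [0.2, [0, 0, -105], [0, 0, 0]]
    - [0.2, [0, 0, -125], [0, 0, 0]]
    - [0.2, [0, 0, -130], [0, 0, 0]]
    - [0.2, [0, 0, -130], [0, 0, 0]]

```text
time_s: 15.85
tcp_pos: [0.5625, -0.1831, 0.3076]
eef_rot: [179.9, 0.1, 125.7]
contact_force: [0.1, 1.0, -5.2]
gripper_width: 0.0433
gripper_force: 35.0
```

```bash
python3 -c "
from h import *
print(delta([.53,.10,.31],-155),delta([.519,.36,.31],-85.6))"; python3 lev.py
```

```text
([248.9, 138.8, -2.4], [0.001, 0.003, -1.384]) ([466.5, 281.5, -2.4], [-0.001, 0.003, -2.596])Traceback (most recent call last):
  File "lev.py", line 5, in <module>
    ys,xs=np.nonzero(k);P=onplane(c,np.c_[xs,ys],.119)[:,:2]
                          ~~~~~~~^^^^^^^^^^^^^^^^^^^^^
  File "h.py", line 10, in onplane
    o,d=ray(c,px); return o+d*((z-o[2])/d[:,2])[:,None]
        ~~~^^^^^^
  File "h.py", line 7, in ray
    K,D,V=c; u=cv2.undistortPoints(np.array(px,float).reshape(-1,1,2),K,D).reshape(-1,2)
               ~~~~~~~~~~~~~~~~~~~^^^^^^^^^^^^^^^^^^^^^^^^^^^^^^^^^^^^^^^^
cv2.error: OpenCV(4.12.0) /io/opencv/modules/calib3d/src/undistort.dispatch.cpp:347: error: (-215:Assertion failed) CV_IS_MAT(_src) && CV_IS_MAT(_dst) && (_src->rows == 1 || _src->cols == 1) && (_dst->rows == 1 || _dst->cols == 1) && _src->cols + _src->rows - 1 == _dst->rows + _dst->cols - 1 && (CV_MAT_TYPE(_src->type) == CV_32FC2 || CV_MAT_TYPE(_src->type) == CV_64FC2) && (CV_MAT_TYPE(_dst->type) == CV_32FC2 || CV_MAT_TYPE(_dst->type) == CV_64FC2) in function 'cvUndistortPointsInternal'
```

Lifted clear. Moving to the crate with gradual steps.

carry_out:
  deltas:
    - [0.2, [19, 12, 0], [0, 0, -0.1]]
    - [0.2, [47, 28, 0], [0, 0, -0.23]]
    - [0.2, [78, 47, 0], [0, 0, -0.36]]
    - [0.2, [109, 66, 0], [0, 0, -0.5]]
    - [0.2, [140, 84, 0], [0, 0, -0.64]]
    - [0.2, [171, 103, 0], [0, 0, -0.78]]
    - [0.2, [202, 122, 0], [0, 0, -0.92]]
    - [0.2, [233, 141, 0], [0, 0, -1.06]]
    - [0.2, [264, 159, 0], [0, 0, -1.2]]
    - [0.2, [295, 178, 0], [0, 0, -1.34]]
    - [0.2, [320, 193, 0], [0, 0, -1.48]]
    - [0.2, [330, 199, 0], [0, 0, -1.6]]

```text
time_s: 17.1
tcp_pos: [0.5304, 0.2033, 0.3045]
eef_rot: [180.0, -0.1, -142.2]
contact_force: [0.1, -1.3, -4.6]
gripper_width: 0.0434
gripper_force: 35.0
```

```bash
python3 -c "
from h import *
print(r.get_state()['joints'],delta([.519,.36,.31],-85.6))"
```

```text
[ 4.06704065e+01  8.19696136e+00 -5.72628175e+00 -4.85722931e-02
 -7.62122586e+01 -9.28731758e+01] ([-87.0, 130.8, -5.6], [0.002, -0.002, -0.988])
```

carry_out:
  deltas:
    - [0.2, [-10, 15, -3], [0, 0, -0.12]]
    - [0.2, [-27, 40, -5], [0, 0, -0.25]]
    - [0.2, [-45, 67, -5], [0, 0, -0.38]]
    - [0.2, [-63, 95, -5], [0, 0, -0.51]]
    - [0.2, [-77, 116, -5], [0, 0, -0.65]]
    - [0.2, [-87, 131, -5], [0, 0, -0.78]]
    - [0.2, [-87, 131, -5], [0, 0, -0.9]]
    - [0.2, [-87, 131, -5], [0, 0, -0.988]]
    - [0.2, [-87, 131, -5], [0, 0, -0.988]]
    - [0.2, [-87, 131, -5], [0, 0, -0.988]]

```text
time_s: 18.1
tcp_pos: [0.5208, 0.3576, 0.3102]
eef_rot: [179.9, -0.1, -86.2]
contact_force: [-0.4, 0.1, -5.3]
gripper_width: 0.043
gripper_force: 35.0
```

```bash
cat > cr.py <<'E'
from h import *
c=cal('wrist');p,d=r.capture('wrist');cv2.imwrite('pics/w6.png',p[:,:,::-1]);C=cloud(c,d)
m=(abs(C[:,:,2]-.085)<.006)&(C[:,:,0]>.44)&(C[:,:,0]<.68)&(C[:,:,1]>.06)&(C[:,:,1]<.34)&(d>0)
P=C[m];print(len(P),P.min(0),P.max(0),np.median(P[:,2]),cv2.minAreaRect(P[:,:2].astype(np.float32)))
np.save('wall.npy',P)
q=proj(c,[[.589,.279,.004],[.519,.274,.004]]);print(q)
s=r.get_state();print(s['tcp_pos'],s['eef_rot'])
E
python3 cr.py
```

```text
2305 [0.48219835 0.17506584 0.07904534] [0.63504722 0.31753221 0.09097405] 0.08410786641201923 ((0.5584386587142944, 0.24690937995910645), (0.14540639519691467, 0.13681064546108246), 3.8440322875976562)
[[224.07689206 102.58834472]
 [278.63138731 102.19431654]]
[0.52087665 0.35763373 0.31054164] [ 1.79941073e+02 -4.93142168e-02 -8.61984426e+01]
```

View pics/w6.png

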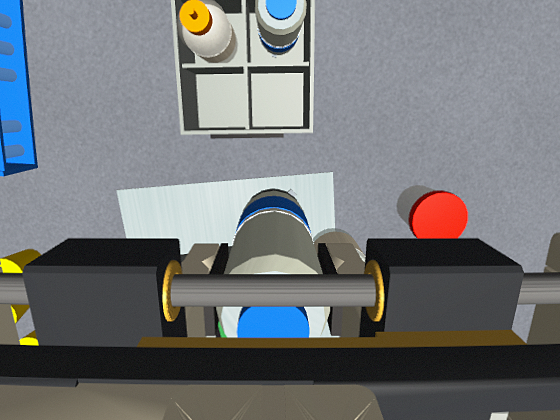

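The view shows empty cells at (222,100) and (278,98), with the cartridge held upright. The crate fit agrees with the top view to about 1 mm, putting the near empty cell at (0.520, 0.274). I'll move over it and descend.

carry_out:
  deltas:
    - [0.2, [12, 1, 0], [0, 0, 0]]
    - [0.2, [35, 3, 0], [0, 0, 0]]
    - [0.2, [60, 5, 0], [0, 0, 0]]
    - [0.2, [77, 6, 0], [0, 0, 0]]
    - [0.2, [83.5, 6.5, 0], [0, 0, 0]]
    - [0.2, [83.5, 6.5, 0], [0, 0, 0]]
    - [0.2, [83.5, 6.5, 10], [0, 0, 0]]
    - [0.2, [83.5, 6.5, 30], [0, 0, 0]]
    - [0.2, [83.5, 6.5, 60], [0, 0, 0]]
    - [0.2, [83.5, 6.5, 85], [0, 0, 0]]
    - [0.2, [83.5, 6.5, 100], [0, 0, 0]]
    - [0.2, [83.5, 6.5, 100], [0, 0, 0]]

```text
time_s: 19.35
tcp_pos: [0.5188, 0.2738, 0.2078]
eef_rot: [179.7, -0.2, -86.0]
contact_force: [-0.7, 0.2, -4.3]
gripper_width: 0.0432
gripper_force: 35.0
```

```bash
python3 -c "
from h import *
print(delta([.520,.274,.112],-85.9))"
```

```text
([-0.5, -1.6, 95.8], [0.005, -0.003, -0.002])
```

carry_out:
  deltas:
    - [0.2, [0, -1, 12], [0, 0, 0]]
    - [0.2, [0, -1, 30], [0, 0, 0]]
    - [0.2, [0, -1, 50], [0, 0, 0]]
    - [0.2, [0, -1, 70], [0, 0, 0]]
    - [0.2, [0, -1, 84], [0, 0, 0]]
    - [0.2, [0, -1, 93], [0, 0, 0]]
    - [0.2, [0, -1, 96], [0, 0, 0]]
    - [0.2, [0, -1, 96], [0, 0, 0]]
    - [0.2, [0, -1, 96], [0, 0, 0]]

```text
time_s: 20.25
tcp_pos: [0.5219, 0.2747, 0.1162]
eef_rot: [-179.9, 0.0, -86.0]
contact_force: [-0.2, -0.1, -3.9]
gripper_width: 0.0439
gripper_force: 35.0
```

carry_out:
  deltas:
    - [0.2, [0, 0, 1], [0, 0, 0]]
    - [0.2, [0, 0, 2], [0, 0, 0]]
    - [0.2, [0, 0, 3], [0, 0, 0]]
    - [0.2, [0, 0, 4], [0, 0, 0]]
    - [0.2, [0, 0, 5], [0, 0, 0]]
    - [0.2, [0, 0, 5], [0, 0, 0]]

```text
time_s: 20.85
tcp_pos: [0.5213, 0.2742, 0.1102]
eef_rot: [180.0, -0.0, -86.1]
contact_force: [0.1, 0.3, -4.9]
gripper_width: 0.0437
gripper_force: 35.0
```

carry_out:
  deltas:
    - [0.2, [0, 0, 1], [0, 0, 0]]
    - [0.2, [0, 0, 2], [0, 0, 0]]
    - [0.2, [0, 0, 3], [0, 0, 0]]
    - [0.2, [0, 0, 4], [0, 0, 0]]
    - [0.2, [0, 0, 4], [0, 0, 0]]

```text
time_s: 21.35
tcp_pos: [0.5213, 0.2742, 0.1062]
eef_rot: [180.0, -0.0, -86.1]
contact_force: [0.6, 0.9, -5.2]
gripper_width: 0.0433
gripper_force: 35.0
```

carry_out:
  deltas:
    - [0.2, [0, 0, 0.7], [0, 0, 0]]
    - [0.2, [0, 0, 1.4], [0, 0, 0]]
    - [0.2, [0, 0, 2], [0, 0, 0]]
    - [0.2, [0, 0, 2], [0, 0, 0]]

```text
time_s: 21.75
tcp_pos: [0.5213, 0.2742, 0.1042]
eef_rot: [180.0, -0.0, -86.0]
contact_force: [-0.2, 0.8, -4.6]
gripper_width: 0.0436
gripper_force: 35.0
```

carry_out:
  deltas:
    - [0.2, [0, 0, 0.5], [0, 0, 0]]
    - [0.2, [0, 0, 1], [0, 0, 0]]
    - [0.2, [0, 0, 1], [0, 0, 0]]

```text
time_s: 22.05
tcp_pos: [0.5213, 0.2742, 0.1033]
eef_rot: [180.0, -0.0, -86.0]
contact_force: [1.5, -0.3, -4.7]
gripper_width: 0.0433
gripper_force: 35.0
```

carry_out:
  deltas:
    - [0.2, [0, 0, 0.5], [0, 0, 0]]
    - [0.2, [0, 0, 1], [0, 0, 0]]
    - [0.2, [0, 0, 1], [0, 0, 0]]

```text
time_s: 22.35
tcp_pos: [0.5215, 0.2743, 0.1032]
eef_rot: [-180.0, 0.0, -86.0]
contact_force: [-3.3, 0.2, 5.6]
gripper_width: 0.0435
gripper_force: 35.0
```

On the floor. Releasing slowly and rising.

carry_out:
  deltas:
    - [0.5, [0, 0, -0.5], [0, 0, 0]]
    - [0.55, [0, 0, -0.5], [0, 0, 0]]
    - [0.65, [0, 0, -0.5], [0, 0, 0]]
    - [0.72, [0, 0, -0.5], [0, 0, 0]]
    - [0.72, [0, 0, -0.5], [0, 0, 0]]
    - [0.72, [0, 0, -0.5], [0, 0, 0]]
  squeeze: 10

```text
time_s: 22.95
tcp_pos: [0.5214, 0.2743, 0.1028]
eef_rot: [-180.0, 0.0, -86.0]
contact_force: [1.0, -0.5, 0.4]
gripper_width: 0.0626
gripper_force: 0.0
```

carry_out:
  deltas:
    - [0.72, [0, 0, -8], [0, 0, 0]]
    - [0.72, [0, 0, -25], [0, 0, 0]]
    - [0.72, [0, 0, -55], [0, 0, 0]]
    - [0.72, [0, 0, -95], [0, 0, 0]]
    - [0.72, [0, 0, -135], [0, 0, 0]]
    - [0.72, [-30, 0, -160], [0, 0, 0]]
    - [0.72, [-70, 0, -180], [0, 0, 0]]
    - [0.72, [-95, 0, -185], [0, 0, 0]]
    - [0.72, [-95, 0, -185], [0, 0, 0]]

```text
time_s: 23.85
tcp_pos: [0.5148, 0.372, 0.2892]
eef_rot: [-179.9, 0.1, -85.9]
contact_force: [-0.2, -0.1, -0.4]
gripper_width: 0.0631
gripper_force: 0.0
```

```bash
python3 w.py w7; python3 lev.py; python3 -c "
from h import *
C=cloud(cal('wrist'),r.capture('wrist')[1]);m=(abs(C[:,:,2]-.159)<.006)&(np.hypot(C[:,:,0]-.52,C[:,:,1]-.274)<.035)
print(m.sum(),C[m].mean(0))
p,_=r.capture('top');cv2.imwrite('pics/t7.png',p[140:280,100:420,::-1].repeat(2,0).repeat(2,1))
a=cv2.imread('pics/w7.png');b=cv2.imread('pics/t7.png');cv2.imwrite('pics/f.png',np.hstack([cv2.resize(a,(373,280)),cv2.resize(b,(427,187)).copy() if 0 else cv2.copyMakeBorder(cv2.resize(b,(427,187)),0,93,0,0,cv2.BORDER_CONSTANT)]))"
```

```text
yel [  0 244  18  12  91] [  7. 249.] [[0.7871 0.4555 0.12  ]]
blue [   0    0   23  162 2367] [ 8. 93.] [[0.6917 0.2997 0.219 ]]
blue [255  14  42  20 198] [277.  27.] [[0.5219 0.251  0.219 ]]
blue [258  61  32  33 815] [274.  77.] [[0.5217 0.28   0.219 ]]
red [ 415  183   61   56 2736] [445. 211.] [[0.3429 0.3837 0.118 ]]
axis [ 0.55225311 -0.26680868] cart [ 0.5604 -0.1822]
top 40 370.225 222.275 [-0.04823931  0.006784  ] 0.04871399420574592 deg -267.4948715984321
side 89 340.4831460674157 253.65168539325842 [-0.05297557  0.00051552] 0.052978076728534884 deg -274.9424587776988
867 [0.52203853 0.27508631 0.15874239]
```

View pics/f.png

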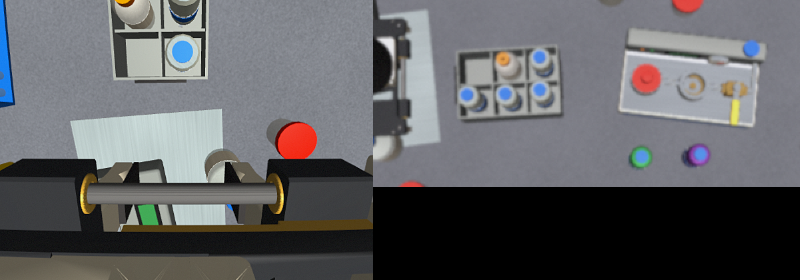

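The cartridge stands upright in its cell, at (182,52) in the wrist half of the picture, top at z 0.159 and about 2 mm from the cell centre. The lever is across the pipe at (735,112) in the top-view half, and everything else is undisturbed. Handing in.

```bash
python3 -c "
from plant import r
print(r.close_job())"
```

```text
the job is handed in; nothing more can be done
None
```

The job is handed in, with no verdict returned: the valve is shut, and the unscrewed cartridge stands released and upright in an empty crate cell, about 2 mm from its centre, with nothing else seen to have moved.

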